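Switch the battery-cell sorter to its other chute and feed the next batch

ROBOT

A 6-joint arm with a two-finger parallel gripper is mounted at the origin on the work surface. World frame = base frame: x ahead of the robot, y to its left, z up, the work surface at z = 0. Lengths are in mm, angles in degrees, forces in N, time in s.
With the tool pointing down it reaches from about 350 to 775 mm from the base axis. Payload 7.3 kg.
Tool frame: the origin (TCP) lies between the finger pads; the fingertips stand 11 mm ahead of it and the grasp point (between the pads) lies 8 mm behind it (manip.nose_length is the distance from the TCP to the fingertips, in mm); z points along the fingers, y is the line along which they close (so a half turn about z gives the same grasp; the last joint's range is limited). The gripper opens to 92 mm and grips with 3 to 60 N. Pads are 19 mm wide; open, the fingers measure 130 mm over their backs; the gripper's body (75 mm by 190 mm) begins 47 mm behind the grasp point.
Start: joints at [57.926, 19.595, 87.324, -0, 73.075, -8.365], TCP at [211.086, 480.715, 237.741] pointing down, gripper open.
Joint ranges: [-145.02, 145.02], [-44.19, 115.74], [2.07, 154.8], [-57.11, 237.11], [16.16, 152.29], [-177.93, 177.93]. Speed limits (degrees/s): [147.25, 147.25, 180, 180, 180, 180].

INTERFACE

Orientations are given as [roll, pitch, yaw] about the fixed x, y, z axes, in that order (R = Rz(yaw) Ry(pitch) Rx(roll)).
In Python, from plant import manip, read_camera, camera_model gives the robot as it stands.
- The arm moves only by the tool send_rows, never from a script. Its argument "series" is a list of rows, each an object of numbers: "dx", "dy", "dz": the shift along the world's x, y, z each as a share of 50 mm, from -1 to 1; "turn": the turn about the world's z as a share of 4 degrees, from -1 to 1; "hand": the closure, from 0 (fully open) to 1 (shut). In form: [{"dx": .., "dy": .., "dz": .., "turn": .., "hand": ..}, ...]. A call has 1 to 8 rows; each row shifts and turns the commanded pose from where the row before left it; what a row does not reach is not made up. A row lasts 1/10 s, in which the tool goes at most 50 mm and 8.59 degrees, less where a joint would pass 70% of its speed; a pose out of reach is approached as far as the arm can. A call with a number of a shift or a turn outside -1 to 1 is refused whole. A call with a gripper value outside its range is refused whole. The fingers move at their own pace and stop on an object; the grip force is fixed at half the most. Time passes only in rows, so rows that do not move let the fingers close. It gives the time, the measured TCP pose, the force, the opening and the grip force at its end, in the units of the state.
- manip.get_state(): the state, without advancing time (a new reading comes with each control period).
- read_camera(name): name is "side" or "top" or "wrist"; returns (picture, depth): 420x560x3 uint8, red, green, blue; 420x560 float32, mm along the optical axis (not along the pixel's ray), 0 where there is no reading.
- camera_model(name): a dict with "intrinsics" (3x3 intrinsics, pixels), "world_to_cam" (4x4, takes a point from world to camera coordinates); the wrist camera has in their place "T_tool_cam" (4x4, takes a point from camera to tool coordinates, whose origin is the TCP and whose axes are the flange's). Camera axes: x right, y up, looking along -z (the intrinsics and any distortion apply to the point x, -y, -z); pixel columns grow to the right and rows downward; lengths in mm; the calibration is good to about 2 mm. A picture is of the moment at which its call begins: read the wrist's pose just before it. camera_model takes no time and is no camera call.
- manip.close_job(): hands the job in; it is judged then, once.
The state is a dict: "time_s": time; "joints": joint angles; "joint_velocities": joint speeds; "joint_efforts": joint torques, N m; "tool_pos": TCP position; "tcp_rot": TCP orientation; "wrist_force": force on the tool from outside, world axes, zero at the start; "moment": the same for the moment, N m; "finger_gap": finger opening in mm; "grasp_force": force on a finger pad.
Only numpy, scipy, OpenCV 4.12 (cv2) and the standard library are available. Lean on these libraries where they do the work, as an engineer would, in place of code of your own. Each camera call takes 0.05 s, during which the arm holds its last target. There are 200 camera calls.

TASK

The next three battery cells, waiting in the sorter's magazine, belong in the other tray. With a fingertip, press down the raised red pad of the seesaw gate until the gate has rocked over its pivot and rests on its other stop; only then push the yellow tab to slide the blue shutter open, so that all three cells roll down that other chute into the tray below it. Do not touch or carry the cells, and leave the trays and everything else on the bench where they are.

Things in the scene. Friction and masses are not known exactly. Their poses are not given: they have to be found in the camera images.
- sorter: Fixed gravity sorter for battery cells. Origin on the bench under the gate's pivot; x points away from the robot at yaw 0, y to its left. In mm in this frame: base plate x -145..80, y +-115; magazine (4 steel rails holding 3 stacked cells) x +-30, y +-18, z 166..249; side bars y +-58, x -53..70, z to 220; chutes y +-75..167, x +-31, falling outwards from z 95 to 75; gate shaft along x at z 118.
- gate (a joint): Seesaw gate (red trough under the magazine), rad. Positive: left (+y) end down, cells go left; negative: right end down, cells go right. Stops at +-0.36; starts resting on either one. A brass weight upright on the rear of its shaft holds it there: 1 to 3 N down on the raised pad moves it, and past 0 it falls to the other stop by itself.
- pad_left (a point): Top centre of the gate's left red finger pad, a disc 34 mm across, 7 thick, on the end of the cross bar at the robot's side: 127 mm in front of the pivot (sorter x = -127), 90 mm left of it. Moves with the gate: top at about z = 159 mm when up, 96 when down, up to 9 mm nearer the middle than when level. Nothing stands above it.
- pad_right (a point): Top centre of the right red finger pad, the mirror image, 90 mm to the right of the pivot. When one pad is up the other is down.
- shutter (a joint): Travel of the blue slide shutter under the magazine (z 160..164 mm), m: 0 shut, 0.034 fully open at its stop. It slides to the sorter's -y (the robot's right). Friction holds it where it is left; 2 to 5 N push it. Starts at 0 to 0.004. The cells start to sink at about 0.02 and drop onto the gate by about 0.03.
- tab (a point): Centre of the upright yellow tab on the shutter's front arm: a plate 30 (x) x 6 (y) x 36 mm high, z 160..196, this point at z = 184. 94 mm in front of the pivot and, shut, 22 mm to its left. Push its left (+y) face towards the sorter's -y. The arm under it and behind it is 20 mm wide (y), top at z = 164.
- cell1: The lowest waiting cell, origin at its centre: green battery cell, 26 mm diameter, 49 mm long, 50 g, lying along x in the magazine. It turns as it rolls.
- cell2: The middle waiting cell, the same.
- cell3: The top waiting cell, the same.
- tray_left: Loose grey open tray under the left chute, 130 (x) x 150 (y) x 55 mm high, walls 4 mm, origin under its centre, 228 mm left of the pivot. One earlier cell lies in it.
- tray_right: The same tray under the right chute, 228 mm right of the pivot, with one earlier cell in it.
- meter_a: Bystander: electricity meter, white base 120 x 90 mm with a clear cover, 54 mm high, on the left of the bench. Origin under its centre.
- meter_b: Bystander: the same kind of meter, on the right.
- multimeter: Bystander: red multimeter lying flat, 180 x 85 x 45 mm, near right. Origin under its centre.
- pliers: Bystander: pliers with red handles lying flat, 165 mm long, 16 mm high, in front of the right chute.
- screwdriver: Bystander: screwdriver with an orange handle, about 30 mm high at most, lying in front of the left chute.
- flux: Bystander: small white bottle with a red cap, 36 mm across, 95 mm tall, standing behind the right chute.
There are look-alikes about, which are no part of the job. Leave any green look-alike of the tray_left alone.

How it is judged:
By the outcome, as a careful person would: the job done as asked, in the order asked, and still so for the second after the job is handed in, with the robot touching nothing.
It also fails if it takes over 38 s, if anything falls off the work surface, if the arm or the gripper's body presses on something with over 40 N, if the wrist force passes 120 N, or if a joint passes its speed limit or range.

## Working session

There is one attempt and no reset: what is moved stays moved. The work goes in short steps, Python scripts to look and compute and a tool call to move; the robot and the scene stay as the last step left them, time stands still between calls to the robot, and variables do not carry over. Pictures are saved under pics/ and viewed, at most 10 in all, crops included, and the job is handed in when it is done.

Besides the shell and the picture viewer there is one more tool, called as name([rows], argument=value, ...), one row to a line, values as JSON. send_rows: Moves the arm, as the interface text tells. Shift numbers are shares of 50 mm and turn numbers shares of 4 degrees, none past 1 either way. Its arguments: {"type":"object","properties":{"series":{"type":"array","items":{"type":"object","properties":{"dx":{"type":"number","minimum":-1,"maximum":1},"dy":{"type":"number","minimum":-1,"maximum":1},"dz":{"type":"number","minimum":-1,"maximum":1},"turn":{"type":"number","minimum":-1,"maximum":1},"hand":{"type":"number"}}}}},"required":["series"]}

```bash
ls; mkdir -p pics; cat > h.py <<'E'
import numpy as np, cv2
from plant import manip, read_camera, camera_model
def grab(n):
    im,d=read_camera(n); m=camera_model(n); return im,d,m
def cloud(d,m):
    K=np.array(m["intrinsics"]);T=np.linalg.inv(np.array(m["world_to_cam"]))
    v,u=np.indices(d.shape)
    P=np.stack([(u-K[0,2])/K[0,0]*d,-(v-K[1,2])/K[1,1]*d,-d],-1)
    return P@T[:3,:3].T+T[:3,3]
E
python3 - <<'E'
from h import *
for n in("top","side"):
    im,d,m=grab(n); cv2.imwrite(f"pics/{n}0.png",im[...,::-1]); np.savez(f"{n}0.npz",im=im,d=d,P=cloud(d,m)); print(m)
print(manip.get_state())
E
```

```text
pics
{'intrinsics': array([[428.86324178,   0.        , 281.25221058],
       [  0.        , 428.86324178, 214.08487488],
       [  0.        ,   0.        ,   1.        ]]), 'world_to_cam': array([[-2.09437190e-02, -9.99666112e-01,  1.51335910e-02,
        -3.10316849e+00],
       [ 9.95081836e-01, -1.93770690e-02,  9.71425173e-02,
        -5.49963401e+02],
       [-9.68168379e-02,  1.70936871e-02,  9.95155418e-01,
        -1.33660707e+03],
       [ 0.00000000e+00,  0.00000000e+00,  0.00000000e+00,
         1.00000000e+00]])}
{'intrinsics': array([[451.13390183,   0.        , 277.42374211],
       [  0.        , 451.13390183, 203.03190664],
       [  0.        ,   0.        ,   1.        ]]), 'world_to_cam': array([[-9.47674906e-01, -3.19201051e-01,  4.79190218e-03,
         5.06031178e+02],
       [ 2.31534979e-01, -6.76914434e-01,  6.98697647e-01,
        -2.29863642e+02],
       [-2.19781316e-01,  6.63247720e-01,  7.15401031e-01,
        -1.30801498e+03],
       [ 0.00000000e+00,  0.00000000e+00,  0.00000000e+00,
         1.00000000e+00]])}
{'time_s': 0.1, 'joints': array([ 5.79240645e+01,  1.96332059e+01,  8.73704086e+01, -5.60569615e-04,
        7.30761132e+01, -8.36389543e+00]), 'joint_velocities': array([ 0.01577943, -0.06346559, -0.23710161,  0.02502867,  0.00834211,
        0.09200743]), 'joint_efforts': array([ 1.08484714e-03, -4.32006347e+01, -2.44693476e+01,  7.17545184e-02,
        5.25399204e-02,  1.62126662e-05]), 'tool_pos': array([210.90981213, 480.39543803, 237.11577538]), 'tcp_rot': array([-1.79921042e+02, -1.10667936e-02,  1.56288116e+02]), 'wrist_force': array([ 7.76636049e-01, -8.03158155e-01, -5.24448576e-05]), 'moment': array([ 0.01807646,  0.02803408, -0.04810221]), 'grasp_force': 0.0, 'finger_gap': 91.84591003507138}
```

View pics/top0.png

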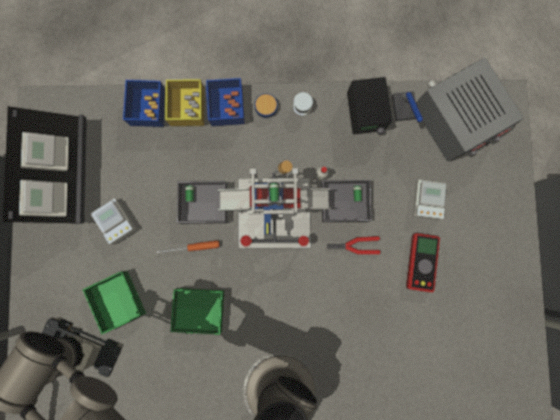

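View pics/side0.png

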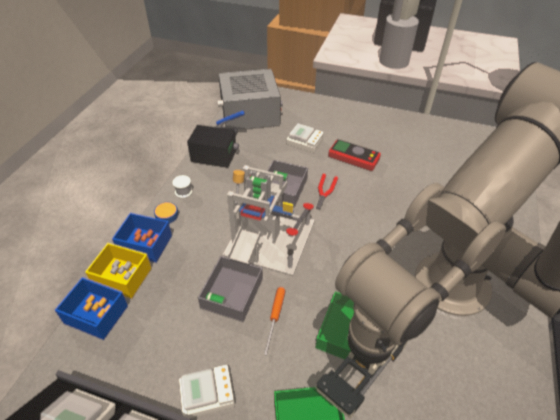

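The top view shows the sorter at about (275,205). Its red pads are at (246,241) and (304,241), and the yellow tab is near (268,228). The possible confusions are:
- **Red:** pliers handles (365,245), the red trough (275,195), the multimeter (424,262) and the flux cap (323,172).
- **Yellow:** the parts bin (184,100).
- **Green trays:** (115,300) and (198,311).

I'll take the pads on the cross bar and the tab beside the magazine, and check them in one crop.

```bash
python3 - <<'E'
from h import *
z=np.load("top0.npz");im,P=z["im"],z["P"]
hsv=cv2.cvtColor(im,cv2.COLOR_RGB2HSV).astype(int);H,S,V=[hsv[...,i] for i in range(3)]
c=im[155:260,215:335];cv2.imwrite("pics/crop.png",cv2.resize(c,None,fx=5,fy=5,interpolation=cv2.INTER_CUBIC)[...,::-1])
def rep(n,mask,r):
    b=np.zeros_like(mask);b[r[0]:r[1],r[2]:r[3]]=1
    k,l,s,ct=cv2.connectedComponentsWithStats((mask&b).astype(np.uint8))
    for i in range(1,k):
        if s[i,4]>5: print(n,ct[i].round(1),s[i,4],np.median(P[l==i],0).round(1),np.percentile(P[l==i][:,2],[10,90]).round(1))
red=((H<8)|(H>172))&(S>150)&(V>60); yel=(H>20)&(H<35)&(S>130)&(V>60)
rep("red",red,(228,255,230,320));rep("yel",yel,(205,245,250,300))
blk=P[195:240,180:370]
s=np.load("side0.npz");im,P=s["im"],s["P"]
hsv=cv2.cvtColor(im,cv2.COLOR_RGB2HSV).astype(int);H,S,V=[hsv[...,i] for i in range(3)]
red=((H<8)|(H>172))&(S>150)&(V>60); yel=(H>20)&(H<35)&(S>130)&(V>60)
rep("sred",red,(195,250,270,320));rep("syel",yel,(190,225,270,305))
cv2.imwrite("pics/crop2.png",cv2.resize(im[150:280,210:330],None,fx=4.5,fy=4.5,interpolation=cv2.INTER_CUBIC)[...,::-1])
E
```

```text
red [245.7 240.4] 63 [464.6  90.3 159.4] [155.6 163.6]
red [303.  240.5] 58 [462.2 -76.6  96.2] [ 91.7 100.2]
sred [308. 206.] 40 [459.3 -71.   94.8] [90.  98.9]
sred [291.7 231.2] 58 [461.2  95.2 157.9] [153.8 162.1]
syel [287.5 206.1] 78 [494.9  33.9 183.4] [ 17.1 194.3]
```

View pics/crop.png

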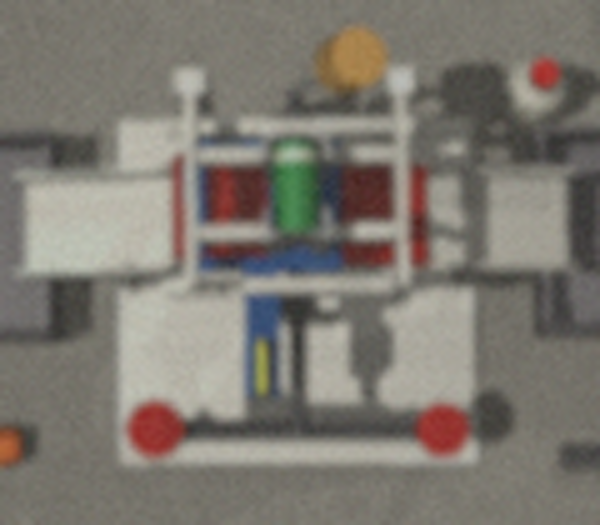

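View pics/crop2.png

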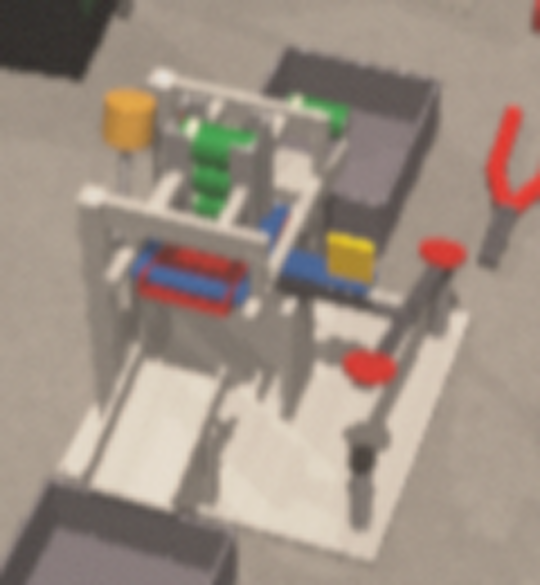

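The crops show the left pad up at (155,428) in the first crop, z ≈ 159, and the right pad down at z ≈ 96. The gate is therefore sending cells right, so I press the left pad at about (462, 93). The yellow tab is at (262,365) in the same crop, about world (495, 31). I'll turn the body to 45° so it clears the tab and side bars.

send_rows([
  {"dx": 0.3, "dy": -0.4, "turn": -0.65, "hand": 1},
  {"dx": 0.7, "dy": -1, "turn": -0.65, "hand": 1},
  {"dx": 0.7, "dy": -1, "turn": -0.65, "hand": 1},
  {"dx": 0.7, "dy": -1, "turn": -0.65, "hand": 1},
  {"dx": 0.7, "dy": -1, "turn": -0.65, "hand": 1},
  {"dx": 0.7, "dy": -1, "turn": -0.65, "hand": 1},
  {"dx": 0.7, "dy": -1, "turn": -0.65, "hand": 1},
  {"dx": 0.5, "dy": -1, "turn": -0.65, "hand": 1},
])

```text
validation failed for argument at $.se...
```

send_rows([
  {"dy": -0.3, "hand": 1},
  {"hand": 1},
  {"hand": 1},
  {"hand": 1},
  {"hand": 1},
])

```text
validation failed for argument at $.se...
```

send_rows([
  {"dx": 0.3, "dy": -0.4, "dz": 0.0, "turn": -0.65, "hand": 1.0},
])

```text
time_s: 0.2
tool_pos: [225.1, 461.6, 237.2]
tcp_rot: [-180.0, -0.0, 153.8]
wrist_force: [-0.0, -0.2, 0.6]
finger_gap: 87.2
grasp_force: 0.0
```

send_rows([
  {"dx": 0.7, "dy": -0.95, "dz": 0.0, "turn": -0.65, "hand": 1.0},
  {"dx": 0.7, "dy": -0.95, "dz": 0.0, "turn": -0.65, "hand": 1.0},
  {"dx": 0.7, "dy": -0.95, "dz": 0.0, "turn": -0.65, "hand": 1.0},
  {"dx": 0.7, "dy": -0.95, "dz": 0.0, "turn": -0.65, "hand": 1.0},
  {"dx": 0.7, "dy": -0.95, "dz": 0.0, "turn": -0.65, "hand": 1.0},
  {"dx": 0.7, "dy": -0.95, "dz": 0.0, "turn": -0.65, "hand": 1.0},
  {"dx": 0.5, "dy": -0.95, "dz": 0.0, "turn": -0.65, "hand": 1.0},
  {"dx": 0.0, "dy": 0.0, "dz": 0.0, "turn": -0.65, "hand": 1.0},
])

```text
time_s: 1.0
tool_pos: [429.9, 170.0, 237.3]
tcp_rot: [-179.9, 0.1, 132.4]
wrist_force: [-1.2, 0.6, 0.3]
finger_gap: 24.0
grasp_force: 0.0
```

send_rows([
  {"dx": 0.3, "dy": -0.7, "dz": 0.0, "turn": 0.0, "hand": 1.0},
  {"dx": 0.3, "dy": -0.7, "dz": 0.0, "turn": 0.0, "hand": 1.0},
  {"dx": 0.0, "dy": 0.0, "dz": 0.0, "turn": 0.0, "hand": 1.0},
  {"dx": 0.0, "dy": 0.0, "dz": 0.0, "turn": 0.0, "hand": 1.0},
  {"dx": 0.0, "dy": 0.0, "dz": 0.0, "turn": 0.0, "hand": 1.0},
])

```text
time_s: 1.5
tool_pos: [456.8, 105.6, 237.6]
tcp_rot: [-180.0, -0.0, 132.9]
wrist_force: [-0.6, 0.5, 0.8]
finger_gap: 0.3
grasp_force: 0.0
```

```bash
python3 - <<'E'
from h import *
s=manip.get_state();print(s["tool_pos"],s["finger_gap"])
im,d=read_camera("wrist");cv2.imwrite("pics/w1.png",im[...,::-1]);print(camera_model("wrist"))
E
```

```text
[456.8023847  105.60925198 237.55417644] 0.3169200218442897
{'intrinsics': array([[357.88891258,   0.        , 276.00378672],
       [  0.        , 357.88891258, 209.54253944],
       [  0.        ,   0.        ,   1.        ]]), 'T_tool_cam': array([[-1.20081067e-03,  9.58243255e-01,  2.85951785e-01,
         7.74159230e+01],
       [ 9.99999271e-01,  1.11366711e-03,  4.67371769e-04,
         1.16541095e+00],
       [ 1.29400747e-04,  2.85952137e-01, -9.58243893e-01,
        -1.47322893e+02],
       [ 0.00000000e+00,  0.00000000e+00,  0.00000000e+00,
         1.00000000e+00]])}
```

View pics/w1.png

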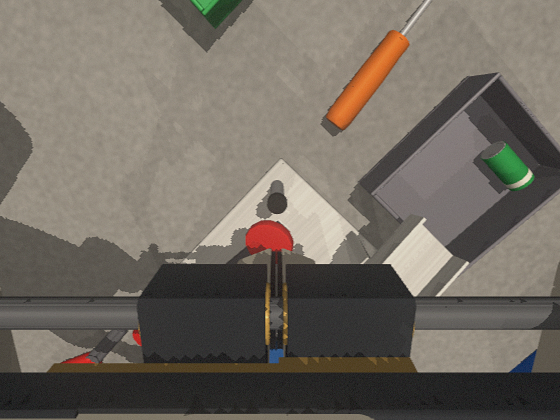

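The wrist view shows the left red pad at about (270,240), just beyond the fingers. The black finger blocks span columns 140–415, so I'll check their depth.

```bash
python3 - <<'E'
from h import *
im,d=read_camera("wrist")
m=camera_model("wrist");K=m["intrinsics"];T=m["T_tool_cam"]
def p(u,v):
    z=d[v,u];return (T@[(u-K[0,2])/K[0,0]*z,-(v-K[1,2])/K[1,1]*z,-z,1])[:3].round(0)
for u,v in [(145,270),(200,270),(260,270),(280,272),(295,270),(410,270),(200,300),(200,350),(268,310),(277,310),(285,340),(200,366),(270,240),(270,225)]: print(u,v,p(u,v))
R=cv2.Rodrigues(np.array([0,0,np.radians(132.9)]))[0]@np.diag([1,-1,-1])
s=manip.get_state();print(R@np.append(p(270,240),[])+s["tool_pos"])
E
```

```text
145 270 [-112. -154.  238.]
200 270 [ 36. -18. -64.]
260 270 [ 36.  -3. -64.]
280 272 [ 10.   3. -11.]
295 270 [ 36.   6. -64.]
410 270 [-71. 125. 155.]
200 300 [ 36. -16. -78.]
200 350 [ 24. -16. -79.]
268 310 [ 32.  -1. -75.]
277 310 [ 29.   1. -71.]
285 340 [ 24.   3. -75.]
200 366 [ 23. -15. -83.]
270 240 [-11.  -3.  76.]
270 225 [ 1. -3. 74.]
[462.14045419  95.81262863 161.69183014]
```

send_rows([
  {"dx": 0.12, "dy": -0.2, "dz": -0.5, "turn": 0.0, "hand": 1.0},
  {"dx": 0.0, "dy": 0.0, "dz": -0.6, "turn": 0.0, "hand": 1.0},
  {"dx": 0.0, "dy": 0.0, "dz": -0.2, "turn": 0.0, "hand": 1.0},
  {"dx": 0.0, "dy": 0.0, "dz": -0.1, "turn": 0.0, "hand": 1.0},
  {"dx": 0.0, "dy": 0.0, "dz": -0.1, "turn": 0.0, "hand": 1.0},
])

```text
time_s: 2.1
tool_pos: [463.7, 95.5, 163.3]
tcp_rot: [179.9, 0.0, 132.9]
wrist_force: [-0.3, 0.1, -0.2]
finger_gap: 0.5
grasp_force: 0.3
```

send_rows([
  {"dx": 0.0, "dy": 0.0, "dz": -0.1, "turn": 0.0, "hand": 1.0},
  {"dx": 0.0, "dy": 0.0, "dz": -0.1, "turn": 0.0, "hand": 1.0},
])

```text
time_s: 2.3
tool_pos: [463.8, 95.2, 153.2]
tcp_rot: [179.9, 0.1, 132.9]
wrist_force: [-0.1, 0.3, 1.0]
finger_gap: 0.4
grasp_force: 0.2
```

send_rows([
  {"dx": 0.0, "dy": 0.0, "dz": -0.1, "turn": 0.0, "hand": 1.0},
  {"dx": 0.0, "dy": 0.0, "dz": -0.1, "turn": 0.0, "hand": 1.0},
  {"dx": 0.0, "dy": 0.0, "dz": -0.1, "turn": 0.0, "hand": 1.0},
])

```text
time_s: 2.6
tool_pos: [463.3, 94.9, 137.4]
tcp_rot: [180.0, 0.0, 132.9]
wrist_force: [-0.6, -0.2, 0.2]
finger_gap: 0.2
grasp_force: 0.0
```

send_rows([
  {"dx": 0.0, "dy": 0.0, "dz": -0.1, "turn": 0.0, "hand": 1.0},
  {"dx": 0.0, "dy": 0.0, "dz": -0.1, "turn": 0.0, "hand": 1.0},
  {"dx": 0.0, "dy": 0.0, "dz": -0.1, "turn": 0.0, "hand": 1.0},
])

```text
time_s: 2.9
tool_pos: [463.3, 94.9, 122.3]
tcp_rot: [180.0, -0.0, 132.9]
wrist_force: [0.0, 0.2, -0.5]
finger_gap: 0.2
grasp_force: 0.0
```

send_rows([
  {"dx": 0.0, "dy": 0.0, "dz": 0.3, "turn": 0.0, "hand": 1.0},
  {"dx": 0.0, "dy": 0.0, "dz": 0.8, "turn": 0.0, "hand": 1.0},
  {"dx": 0.0, "dy": 0.0, "dz": 0.9, "turn": 0.6, "hand": 1.0},
  {"dx": 0.0, "dy": 0.0, "dz": 0.4, "turn": 0.8, "hand": 1.0},
  {"dx": 0.0, "dy": 0.0, "dz": 0.0, "turn": 0.0, "hand": 1.0},
])

```text
time_s: 3.4
tool_pos: [464.9, 95.0, 245.6]
tcp_rot: [179.7, 0.3, 138.6]
wrist_force: [0.1, -0.2, -0.3]
finger_gap: 0.3
grasp_force: 0.0
```

```bash
python3 - <<'E'
from h import *
a=[]
for n in("side","top"):
    im,d,m=grab(n);P=cloud(d,m)
    hsv=cv2.cvtColor(im,cv2.COLOR_RGB2HSV).astype(int);H,S,V=[hsv[...,i] for i in range(3)]
    red=((H<8)|(H>172))&(S>150)&(V>60);yel=(H>20)&(H<35)&(S>110)&(V>50)
    for nm,mk in(("red",red),("yel",yel)):
        w=(abs(P[...,0]-480)<60)&(abs(P[...,1])<140)&(P[...,2]>60)
        k,l,s,c=cv2.connectedComponentsWithStats((mk&w).astype(np.uint8))
        for i in range(1,k):
            if s[i,4]>8: print(n,nm,c[i].round(),s[i,4],np.median(P[l==i],0).round(1))
    r=(slice(140,290),slice(200,340)) if n=="side" else (slice(150,270),slice(205,345))
    a.append(cv2.resize(im[r],(400,400),interpolation=cv2.INTER_CUBIC))
cv2.imwrite("pics/g.png",np.hstack(a)[...,::-1]);s=manip.get_state();print(s["tool_pos"],s["tcp_rot"])
E
```

```text
side red [310. 188.] 13 [457.7 -79.4 160.8]
side red [291. 247.] 90 [462.   99.2  93.5]
top red [303. 240.] 66 [461.5 -72.7 159.3]
top yel [267. 228.] 17 [492.9  29.  196.9]
[463.08456562  94.94315084 242.21023572] [-1.79994708e+02 -7.47878204e-03  1.38437500e+02]
```

View pics/g.png

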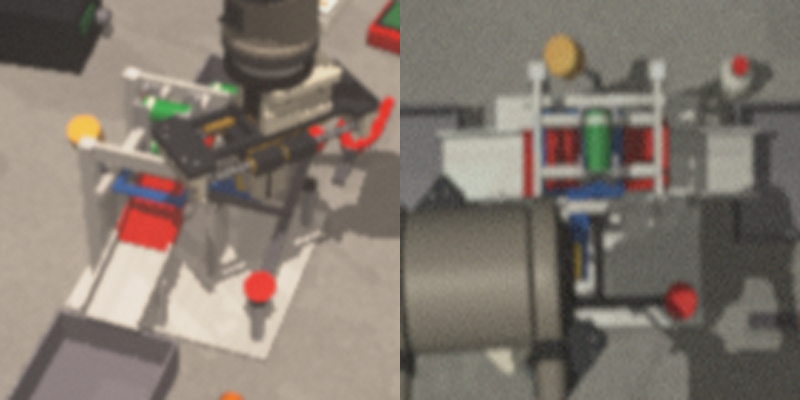

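The picture shows the gate rocked over: the left pad is down at z ≈ 94, the right pad is up at z ≈ 159, and the trough slopes to the left chute. The shutter is still shut, with the tab at about (494, 31). Next I square the tool to the sorter, left of the tab.

send_rows([
  {"dx": 0.1, "dy": -0.1, "dz": 0.0, "turn": 1.0, "hand": 1.0},
  {"dx": 0.1, "dy": -0.1, "dz": 0.0, "turn": 1.0, "hand": 1.0},
  {"dx": 0.1, "dy": -0.1, "dz": 0.0, "turn": 1.0, "hand": 1.0},
  {"dx": 0.1, "dy": -0.1, "dz": 0.0, "turn": 1.0, "hand": 1.0},
  {"dx": 0.1, "dy": 0.0, "dz": 0.0, "turn": 1.0, "hand": 1.0},
  {"dx": 0.1, "dy": 0.0, "dz": 0.0, "turn": 1.0, "hand": 1.0},
  {"dx": 0.0, "dy": 0.0, "dz": 0.0, "turn": 1.0, "hand": 1.0},
  {"dx": 0.0, "dy": 0.0, "dz": 0.0, "turn": 1.0, "hand": 1.0},
])

```text
time_s: 4.3
tool_pos: [492.6, 74.9, 240.5]
tcp_rot: [-180.0, -0.2, 170.6]
wrist_force: [-0.5, -0.5, 0.4]
finger_gap: 0.2
grasp_force: 0.0
```

send_rows([
  {"dx": 0.0, "dy": 0.0, "dz": 0.0, "turn": 1.0, "hand": 1.0},
  {"dx": 0.0, "dy": 0.0, "dz": 0.0, "turn": 1.0, "hand": 1.0},
  {"dx": 0.0, "dy": 0.0, "dz": 0.0, "turn": 0.3, "hand": 1.0},
  {"dx": 0.0, "dy": 0.0, "dz": 0.0, "turn": 0.0, "hand": 1.0},
])

```text
time_s: 4.7
tool_pos: [492.8, 74.9, 241.4]
tcp_rot: [180.0, -0.1, 179.6]
wrist_force: [-0.2, -0.0, -0.8]
finger_gap: 0.5
grasp_force: 0.0
```

```bash
python3 - <<'E'
from h import *
s=manip.get_state();print(s["tool_pos"],s["tcp_rot"])
a=[]
for n in("wrist","top"):
    im,d=read_camera(n);a.append(im)
cv2.imwrite("pics/w2.png",np.hstack([cv2.resize(a[0],(400,300)),cv2.resize(a[1][150:270,205:345],(350,300),interpolation=cv2.INTER_CUBIC)])[...,::-1])
E
```

```text
[492.80722191  74.93017164 241.43619477] [ 1.79996404e+02 -1.41495321e-01  1.79614514e+02]
```

View pics/w2.png

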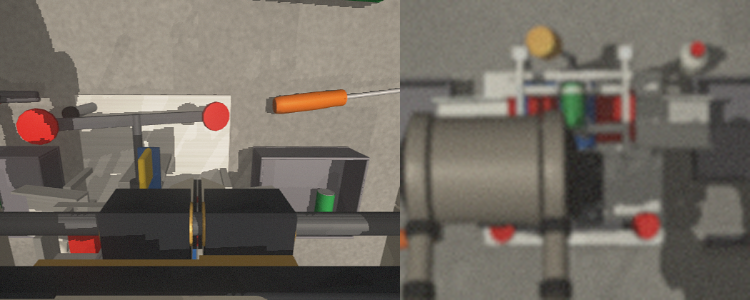

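The wrist view shows the yellow tab at (145,165), to the sorter-right of the closed fingertips, with free space to descend beside it.

send_rows([
  {"dx": 0.02, "dy": 0.0, "dz": -0.4, "turn": 0.0, "hand": 1.0},
  {"dx": 0.0, "dy": 0.0, "dz": -0.5, "turn": 0.0, "hand": 1.0},
  {"dx": 0.0, "dy": 0.0, "dz": -0.22, "turn": 0.0, "hand": 1.0},
  {"dx": 0.0, "dy": 0.0, "dz": 0.0, "turn": 0.0, "hand": 1.0},
])

```text
time_s: 5.2
tool_pos: [493.4, 74.9, 185.3]
tcp_rot: [180.0, -0.2, 179.7]
wrist_force: [-0.1, 1.0, -0.1]
finger_gap: 0.4
grasp_force: 0.0
```

send_rows([
  {"dx": 0.0, "dy": -0.1, "dz": 0.0, "turn": 0.0, "hand": 1.0},
  {"dx": 0.0, "dy": -0.1, "dz": 0.0, "turn": 0.0, "hand": 1.0},
  {"dx": 0.0, "dy": -0.1, "dz": 0.0, "turn": 0.0, "hand": 1.0},
  {"dx": 0.0, "dy": -0.1, "dz": 0.0, "turn": 0.0, "hand": 1.0},
])

```text
time_s: 5.6
tool_pos: [494.6, 54.3, 187.4]
tcp_rot: [180.0, 0.1, 179.7]
wrist_force: [-0.1, -1.0, -0.4]
finger_gap: 0.2
grasp_force: 0.0
```

send_rows([
  {"dx": 0.0, "dy": -0.1, "dz": 0.0, "turn": 0.0, "hand": 1.0},
  {"dx": 0.0, "dy": -0.1, "dz": 0.0, "turn": 0.0, "hand": 1.0},
])

```text
time_s: 5.8
tool_pos: [494.5, 44.7, 187.1]
tcp_rot: [180.0, 0.0, 179.7]
wrist_force: [0.3, 1.3, 1.6]
finger_gap: 0.6
grasp_force: 0.9
```

send_rows([
  {"dx": 0.0, "dy": -0.1, "dz": 0.0, "turn": 0.0, "hand": 1.0},
  {"dx": 0.0, "dy": -0.1, "dz": 0.0, "turn": 0.0, "hand": 1.0},
])

```text
time_s: 6.0
tool_pos: [494.4, 34.7, 186.9]
tcp_rot: [180.0, 0.0, 179.7]
wrist_force: [-0.2, 1.4, 2.5]
finger_gap: 0.6
grasp_force: 1.1
```

send_rows([
  {"dx": 0.0, "dy": -0.1, "dz": 0.0, "turn": 0.0, "hand": 1.0},
  {"dx": 0.0, "dy": -0.1, "dz": 0.0, "turn": 0.0, "hand": 1.0},
  {"dx": 0.0, "dy": -0.1, "dz": 0.0, "turn": 0.0, "hand": 1.0},
])

```text
time_s: 6.3
tool_pos: [494.3, 19.5, 186.7]
tcp_rot: [180.0, -0.0, 179.7]
wrist_force: [-0.0, 1.6, 0.5]
finger_gap: 0.7
grasp_force: 0.9
```

send_rows([
  {"dx": 0.0, "dy": -0.1, "dz": 0.0, "turn": 0.0, "hand": 1.0},
])

```text
time_s: 6.4
tool_pos: [494.2, 17.2, 186.7]
tcp_rot: [179.6, -0.0, 179.6]
wrist_force: [-0.7, 29.4, 4.8]
finger_gap: 0.2
grasp_force: 14.4
```

send_rows([
  {"dx": 0.0, "dy": -0.06, "dz": 0.0, "turn": 0.0, "hand": 1.0},
])

```text
time_s: 6.5
tool_pos: [494.2, 17.0, 186.8]
tcp_rot: [179.3, 0.0, 179.6]
wrist_force: [1.4, 36.6, 3.8]
finger_gap: 0.5
grasp_force: 18.3
```

The shutter has reached its stop, since the force rose sharply. I'll back off, lift clear and look.

send_rows([
  {"dx": 0.0, "dy": 0.3, "dz": 0.0, "turn": 0.0, "hand": 1.0},
  {"dx": 0.0, "dy": 0.2, "dz": 0.1, "turn": 0.0, "hand": 1.0},
  {"dx": 0.0, "dy": 0.0, "dz": 0.7, "turn": 0.0, "hand": 1.0},
  {"dx": 0.0, "dy": 0.0, "dz": 0.9, "turn": 0.0, "hand": 1.0},
  {"dx": -0.8, "dy": 0.0, "dz": 0.2, "turn": 0.0, "hand": 1.0},
  {"dx": -0.9, "dy": 0.0, "dz": 0.0, "turn": 0.0, "hand": 1.0},
  {"dx": -0.5, "dy": 0.0, "dz": 0.0, "turn": 0.0, "hand": 1.0},
  {"dx": 0.0, "dy": 0.0, "dz": 0.0, "turn": 0.0, "hand": 1.0},
])

```text
time_s: 7.3
tool_pos: [381.8, 36.8, 282.4]
tcp_rot: [-180.0, 0.0, 179.7]
wrist_force: [0.1, 0.6, 1.2]
finger_gap: 0.2
grasp_force: 0.0
```

send_rows([
  {"dx": 0.0, "dy": 0.0, "dz": 0.0, "turn": 0.0, "hand": 1.0},
  {"dx": 0.0, "dy": 0.0, "dz": 0.0, "turn": 0.0, "hand": 1.0},
  {"dx": 0.0, "dy": 0.0, "dz": 0.0, "turn": 0.0, "hand": 1.0},
  {"dx": 0.0, "dy": 0.0, "dz": 0.0, "turn": 0.0, "hand": 1.0},
  {"dx": 0.0, "dy": 0.0, "dz": 0.0, "turn": 0.0, "hand": 1.0},
  {"dx": 0.0, "dy": 0.0, "dz": 0.0, "turn": 0.0, "hand": 1.0},
  {"dx": 0.0, "dy": 0.0, "dz": 0.0, "turn": 0.0, "hand": 1.0},
  {"dx": 0.0, "dy": 0.0, "dz": 0.0, "turn": 0.0, "hand": 1.0},
])

```text
time_s: 8.1
tool_pos: [384.3, 37.0, 281.7]
tcp_rot: [180.0, -0.0, 179.7]
wrist_force: [0.8, -0.7, -0.3]
finger_gap: 0.4
grasp_force: 0.0
```

```bash
python3 - <<'E'
from h import *
a=[cv2.resize(read_camera("top")[0][140:280,165:385],(400,255),interpolation=cv2.INTER_CUBIC),cv2.resize(read_camera("side")[0][140:330,180:330],(323,410),interpolation=cv2.INTER_CUBIC)]
a[0]=cv2.copyMakeBorder(a[0],0,155,0,0,0)
cv2.imwrite("pics/f.png",np.hstack(a)[...,::-1]);print(manip.get_state()["tool_pos"])
E
```

```text
[384.34380361  36.94867187 281.74478213]
```

View pics/f.png

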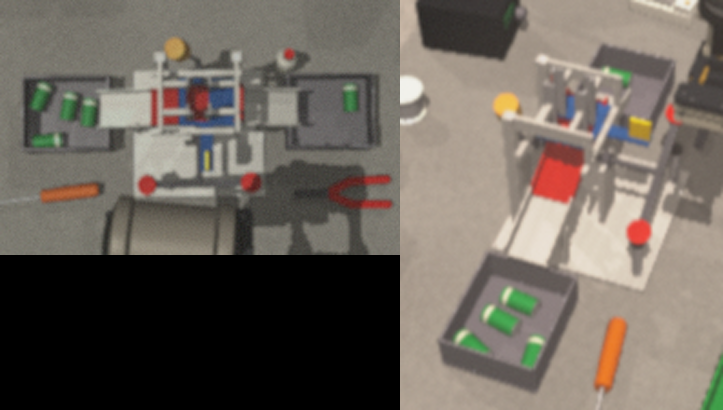

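The left tray now holds four cells: the earlier one plus all three new ones. The magazine is empty, the gate is left-down, and the right tray still has its one cell.

```bash
python3 -c "
from plant import manip
print(manip.close_job())"
```

```text
the job is handed in; nothing more can be done
None
```

I rocked the gate over to the left and then pushed the shutter open to its stop; all three cells rolled into the left tray, and I handed the job in at about 8 s with the arm clear.

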